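# Put the crystal-press dies back in their tray

## Robot

A 6-joint arm with a two-finger parallel gripper is mounted at the origin on the work surface. World frame = base frame: x ahead of the robot, y to its left, z up, the work surface at z = 0. Lengths are in m, angles in rad, forces in N, time in s.
With the tool pointing down it reaches from about 0.35 to 0.775 m from the base axis. Payload 7.3 kg.
Tool frame: the origin (TCP) lies at the centre of the arm's flange, where the gripper is bolted on; the fingertips stand 178 mm ahead of it and the grasp point (between the pads) lies 159 mm ahead of it; z points along the fingers, y is the line along which they close (so a half turn about z gives the same grasp; the last joint's range is limited). The gripper opens to 92 mm and grips with 3 to 60 N. Pads are 19 mm wide; open, the fingers measure 130 mm over their backs; the gripper's body (75 mm by 190 mm) begins 47 mm behind the grasp point.
Start: joints at [-1.451, 0.342, 1.524, -0, 1.275, -0.146], TCP at [0.138, -0.507, 0.405] pointing down, gripper open.
Joint ranges: [-2.53, 2.53], [-0.77, 2.02], [0.04, 2.7], [-1, 4.14], [0.28, 2.66], [-3.11, 3.11]. Speed limits (rad/s): [2.57, 2.57, 3.14, 3.14, 3.14, 3.14].

## Interface

Orientations are given as [roll, pitch, yaw] about the fixed x, y, z axes, in that order (R = Rz(yaw) Ry(pitch) Rx(roll)).
In Python, from cell import telemetry, vision, ticket gives the robot as it stands.
- The arm moves only by the shell command python3 -m crank 'ROWS' [FORCE]. ROWS is JSON, a list of rows, each a list of 5 numbers: the gripper command: -1 is shut, 1 is fully open, values between are in proportion, then the shift along the tool's x, y, z in mm, then the turn about the tool's z in rad. In form: [[fingers, dx, dy, dz, roll], ...]. A call has 1 to 12 rows; each row is the pose to reach, as a shift and turn from the pose commanded when the call began, along the tool's axes at that moment; what a row does not reach only later rows make up. A row lasts 1/12 s, in which the tool goes at most 41.7 mm and 7.16 degrees, less where a joint would pass 70% of its speed; a pose out of reach is approached as far as the arm can. A call with a gripper value outside its range is refused whole. The fingers move at their own pace and stop on an object; FORCE is the grip in N (left out, the last holds). Time passes only in rows, so rows that repeat a pose let the fingers close. It gives the time, the measured TCP pose, the force, the opening and the grip force at its end, in the units of the state.
- telemetry.observe(): the state, without advancing time (a new reading comes with each control period).
- vision.read_camera(name): name is "side" or "top"; returns (picture, depth): 420x560x3 uint8, red, green, blue; 420x560 float32, m along the optical axis (not along the pixel's ray), 0 where there is no reading.
- vision.get_calibration(name): a dict with "camera_matrix" (3x3 intrinsics, pixels), "rvec" (rotation vector, rad) and "tvec" (3), from world to camera coordinates, as OpenCV has them. Camera axes: x right, y down, z forward; pixel columns grow to the right and rows downward; lengths in m; the calibration is good to about 2 mm. A picture is of the moment at which its call begins. get_calibration takes no time and is no camera call.
- ticket.hand_in(): hands the job in; it is judged then, once.
The state is a dict: "time": time; "qpos": joint angles; "qvel": joint speeds; "joint_efforts": joint torques, N m; "tool_pos": TCP position; "tool_rot": TCP orientation; "contact_force": force on the tool from outside, world axes, zero at the start; "torque": the same for the moment, N m; "opening": finger opening in m; "grip_force": force on a finger pad.
Only numpy, scipy, OpenCV 4.12 (cv2) and the standard library are available. Lean on these libraries where they do the work, as an engineer would, in place of code of your own. Each camera call takes 0.05 s, during which the arm holds its last target. There are 200 camera calls.

## Task

The four round press dies are scattered over the watchmaker's bench: put each one back in the tray, stud up and seated on the floor of the pocket made for its size, so that the smallest is in the smallest pocket and so on up to the largest. Set them down rather than drop them, and leave the square die and the three-armed case-opener chuck where they lie, for they belong to other sets.

Things in the scene. Friction and masses are not known exactly. Their poses are not given: they have to be found in the camera images.
- die_a: the smallest round press die, standing on the bench: black plastic disc 20 mm across and 14 mm thick, its lower edge bevelled 2 mm, with a plain aluminium stud 16 mm in diameter and 26 mm tall standing up from its centre (40 mm high overall; take it by the stud). Origin: centre of the underside, z up along the stud
- die_b: the second smallest round press die, standing on the bench: black plastic disc 34 mm across and 14 mm thick, its lower edge bevelled 2 mm, with a plain aluminium stud 16 mm in diameter and 26 mm tall standing up from its centre (40 mm high overall; take it by the stud). Origin: centre of the underside, z up along the stud
- die_c: the second largest round press die, standing on the bench: black plastic disc 48 mm across and 14 mm thick, its lower edge bevelled 2 mm, with a plain aluminium stud 16 mm in diameter and 26 mm tall standing up from its centre (40 mm high overall; take it by the stud). Origin: centre of the underside, z up along the stud
- die_d: the largest round press die, standing on the bench: black plastic disc 62 mm across and 14 mm thick, its lower edge bevelled 2 mm, with a plain aluminium stud 16 mm in diameter and 26 mm tall standing up from its centre (40 mm high overall; take it by the stud). Origin: centre of the underside, z up along the stud
- pocket_a: the smallest pocket, for the 20 mm die: wooden block 82 x 82 x 16 mm with a round bore 32 mm across, 10 mm deep, felt on its floor. Fixed in the square wooden tray (178 mm outside, 18 mm high) that holds the four blocks two by two, 83 mm apart, in any order. Origin: centre of the block's underside, 4 mm above the bench; bore floor 6 mm and block top 16 mm above it; z up
- pocket_b: the second smallest pocket, for the 34 mm die: wooden block 82 x 82 x 16 mm with a round bore 46 mm across, 10 mm deep, felt on its floor. Fixed in the square wooden tray (178 mm outside, 18 mm high) that holds the four blocks two by two, 83 mm apart, in any order. Origin: centre of the block's underside, 4 mm above the bench; bore floor 6 mm and block top 16 mm above it; z up
- pocket_c: the second largest pocket, for the 48 mm die: wooden block 82 x 82 x 16 mm with a round bore 60 mm across, 10 mm deep, felt on its floor. Fixed in the square wooden tray (178 mm outside, 18 mm high) that holds the four blocks two by two, 83 mm apart, in any order. Origin: centre of the block's underside, 4 mm above the bench; bore floor 6 mm and block top 16 mm above it; z up
- pocket_d: the largest pocket, for the 62 mm die: wooden block 82 x 82 x 16 mm with a round bore 74 mm across, 10 mm deep, felt on its floor. Fixed in the square wooden tray (178 mm outside, 18 mm high) that holds the four blocks two by two, 83 mm apart, in any order. Origin: centre of the block's underside, 4 mm above the bench; bore floor 6 mm and block top 16 mm above it; z up
- square_die: look-alike, to be left: die with a square black foot 42 x 42 x 14 mm and the same 16 mm stud, 40 mm high; for square watches, from another set. Origin: centre of the underside, z up. (Other small things that stand among the dies are at most 40 mm high and at least 65 mm from any die, centre to centre)
- opener_chuck: look-alike, to be left: case-opener chuck with a black three-armed foot, arms 12 mm wide reaching 27 mm from the centre, 14 mm thick, and the same 16 mm stud, 40 mm high. Origin: centre of the underside, z up
Not all that is in view belongs to the job. Leave any green or purple look-alike of the square_die alone. What is shaped like the die_d but blue is not meant.

How it is judged:
By the outcome, as a careful person would: the job done as asked, in the order asked, and still so for the second after the job is handed in, with the robot touching nothing.
It also fails if it takes over 86 s, if anything falls off the work surface, if the arm or the gripper's body presses on something with over 40 N, if the wrist force passes 120 N, or if a joint passes its speed limit or range.

## Working session

There is one attempt and no reset: what is moved stays moved. The work goes in short steps, Python scripts to look and compute and a shell command to move; the robot and the scene stay as the last step left them, time stands still between calls to the robot, and variables do not carry over. Pictures are saved under pics/ and viewed, at most 14 in all, crops included, and the job is handed in when it is done.

```bash
mkdir -p pics
cat > h.py <<'E'
import numpy as np, cv2
from cell import telemetry, vision, ticket
def cal(n):
    c=vision.get_calibration(n); K=np.array(c["camera_matrix"],float); R=cv2.Rodrigues(np.array(c["rvec"],float))[0]; t=np.array(c["tvec"],float).ravel(); return K,R,t
def onplane(n,u,v,z):
    K,R,t=cal(n); d=R.T@np.linalg.solve(K,[u,v,1.]); o=-R.T@t; return o+d*(z-o[2])/d[2]
def proj(n,p):
    K,R,t=cal(n); q=K@(R@np.array(p,float)+t); return q[:2]/q[2]
def cloud(n,dep):
    K,R,t=cal(n); v,u=np.indices(dep.shape); p=np.stack([(u-K[0,2])/K[0,0]*dep,(v-K[1,2])/K[1,1]*dep,dep],-1); return (p-t)@R
def snap(n,name):
    im,d=vision.read_camera(n); cv2.imwrite(f"pics/{name}.png",im[:,:,::-1]); np.savez(f"pics/{name}.npz",im=im,d=d); return im,d
E
python3 - <<'E'
from h import *
for n in("top","side"):
    snap(n,n+"0"); K,R,t=cal(n); print(n,K.round(1).tolist(),(-R.T@t).round(3),R.round(2).tolist())
print(telemetry.observe())
E
```

```text
top [[402.0, 0.0, 279.0], [0.0, 402.0, 213.2], [0.0, 0.0, 1.0]] [ 0.308 -0.029  1.163] [[-0.1, -0.99, -0.0], [-0.97, 0.1, -0.22], [0.22, -0.02, -0.98]]
side [[432.1, 0.0, 278.7], [0.0, 432.1, 208.9], [0.0, 0.0, 1.0]] [0.089 0.486 0.723] [[-0.75, -0.67, 0.01], [-0.47, 0.51, -0.72], [0.47, -0.55, -0.69]]
{'time': 0.1, 'qpos': array([-1.45094916e+00,  3.42660553e-01,  1.52491363e+00, -2.82866121e-06,
        1.27539556e+00, -1.45969373e-01]), 'qvel': array([-0.00077141, -0.00060084, -0.00130234,  0.00041518,  0.00062382,
       -0.00092679]), 'joint_efforts': array([ 1.85605873e-03, -4.32003736e+01, -2.44696552e+01,  7.19701289e-02,
        5.26245323e-02, -3.89645811e-05]), 'tool_pos': array([ 0.13793866, -0.50643485,  0.40411314]), 'tool_rot': array([-3.14022981e+00, -1.97624257e-04,  2.65817233e-01]), 'contact_force': array([-0.80167131, -0.49864666,  0.57206544]), 'torque': array([0.01296569, 0.00115714, 0.01677663]), 'grip_force': 0.0, 'opening': 0.09205451783522921}
```

View pics/top0.png

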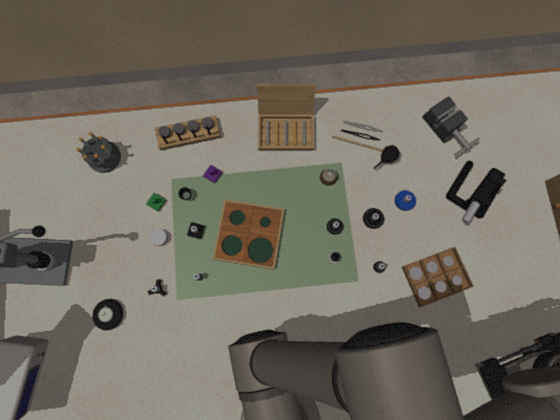

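View pics/side0.png

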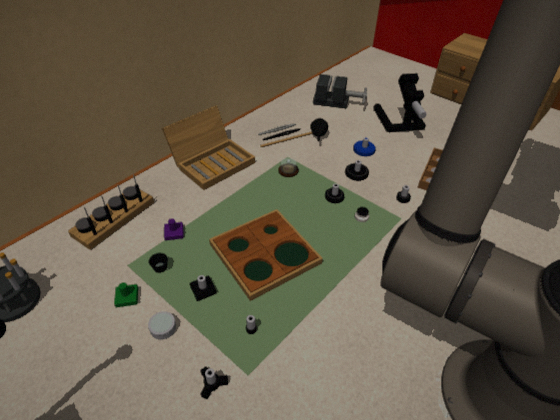

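```bash
cat > m.py <<'E'
from h import *
im=np.load("pics/top0.npz")["im"]; d=np.load("pics/top0.npz")["d"]; P=cloud("top",d)
ims=np.load("pics/side0.npz")["im"]; Ps=cloud("side",np.load("pics/side0.npz")["d"])
print("bench z",np.median(P[200:220,300:330,2]),np.median(Ps[180:200,340:360,2]))
def stud(img,PP,n,u,v):
    # bright, high points near guess
    s=np.s_[v-14:v+15,u-14:u+15]; p=PP[s]; g=img[s].max(2)
    m=(p[...,2]>.034)&(p[...,2]<.05)
    vv,uu=np.nonzero(m)
    return (onplane(n,uu.mean()+u-14,vv.mean()+v-14,.04).round(4),m.sum(),p[...,2].max().round(3)) if m.any() else (None,0,p[...,2].max())
def foot(img,n,u,v):
    s=np.s_[v-20:v+21,u-20:u+21]; m=(img[s].max(2)<70).astype(np.uint8)
    k,l,st,c=cv2.connectedComponentsWithStats(m); i=1+np.argmax(st[1:,4]); 
    return st[i,2:4]
for nm,t,s in [("d?",(374,217),(357,170)),("c?",(336,226),(335,193)),("b?",(380,267),(404,193)),("a?",(200,276),(251,325)),("x?",(335,257),(362,213)),("blue",(405,200),(365,147)),("sq",(196,230),(203,285)),("chuck",(158,288),(210,380)),("ring",(108,314),None),("cup",(187,194),(159,262))]:
    print(nm,*stud(im,P,"top",*t),"foot px",foot(im,"top",*t), *(stud(ims,Ps,"side",*s) if s else ""))
# tray by brown mask on rim height
hsv=cv2.cvtColor(im,cv2.COLOR_RGB2HSV)
m=((hsv[...,0]<22)&(hsv[...,1]>90)).astype(np.uint8); m[:190]=0;m[280:]=0;m[:,:205]=0;m[:,295:]=0
c=max(cv2.findContours(m,0,2)[0],key=cv2.contourArea)[:,0]
W=np.array([onplane("top",u,v,.018)[:2] for u,v in cv2.convexHull(c)[:,0]],np.float32)
r=cv2.minAreaRect(W*1000); print("tray",r)
g=((hsv[...,0]>45)&(hsv[...,0]<95)&(hsv[...,2]<90)).astype(np.uint8)
inside=cv2.fillPoly(np.zeros_like(g),[cv2.convexHull(c)],1); g&=cv2.erode(inside,np.ones((5,5)))
for q in cv2.findContours(g,0,1)[0]:
    if cv2.contourArea(q)>40:
        Q=np.array([onplane("top",u,v,.010)[:2]*1000 for u,v in q[:,0]],np.float32); e=cv2.fitEllipse(Q); print("bore",np.round(e[0],1),np.round(e[1],1),cv2.fitEllipse(q)[0])
a=cv2.resize(im[190:290,320:420,::-1],(400,400),interpolation=2); b=cv2.resize(im[180:305,140:290,::-1],(400,400*125//150),interpolation=2)
o=np.zeros((600,800,3),np.uint8); o[:400,:400]=a;o[:b.shape[0],400:]=b
for i,(u,v) in enumerate([(357,170),(335,193),(404,193),(251,325),(362,213)]): o[420:580,i*160:i*160+160]=cv2.resize(ims[v-20:v+20,u-20:u+20,::-1],(160,160),interpolation=2)
cv2.imwrite("pics/crop0.png",o)
E
python3 m.py
```

```text
bench z 0.0007718598792077827 0.0010991071635777462
d? [ 0.526  -0.3246  0.04  ] 26 1.163 foot px [21 21] [ 0.5243 -0.3235  0.04  ] 27 0.723
c? [ 0.5136 -0.2089  0.04  ] 25 1.163 foot px [17 17] [ 0.5117 -0.2083  0.04  ] 33 0.723
b? [ 0.3839 -0.3203  0.04  ] 26 1.163 foot px [13 12] [ 0.382  -0.3185  0.04  ] 33 0.723
a? [0.4075 0.1944 0.04  ] 28 1.163 foot px [5 6] [0.4055 0.1956 0.04  ] 67 0.723
x? [ 0.4218 -0.1939  0.04  ] 1 1.163 foot px [10  9] None 0 0.7233027296669968
blue [ 0.5703 -0.4269  0.04  ] 23 1.163 foot px [1 1] [ 0.5567 -0.3975  0.04  ] 36 0.723
sq [0.5423 0.1948 0.04  ] 27 1.163 foot px [19 17] [0.5402 0.1959 0.04  ] 55 0.723
chuck [0.3856 0.3112 0.04  ] 32 1.163 foot px [19 16] [0.3837 0.3123 0.04  ] 84 0.723
ring [0.3227 0.4445 0.04  ] 1 1.163 foot px [32 31]
cup None 0 0.03266537067503141 foot px [14 13] None 0 0.7233027296669968
tray ((517.032958984375, 42.04377746582031), (177.70184326171875, 177.33309936523438), 74.83522033691406)
bore [467.8  13.6] [66.5 67.3] (260.09625244140625, 249.6309356689453)
bore [489.4  93.9] [52.1 52.7] (231.76547241210938, 244.994384765625)
bore [548.3  -8.1] [22.8 24.9] (265.0, 221.59991455078125)
bore [570.   72.3] [37.6 37.8] (237.07034301757812, 217.1356201171875)
```

View pics/crop0.png

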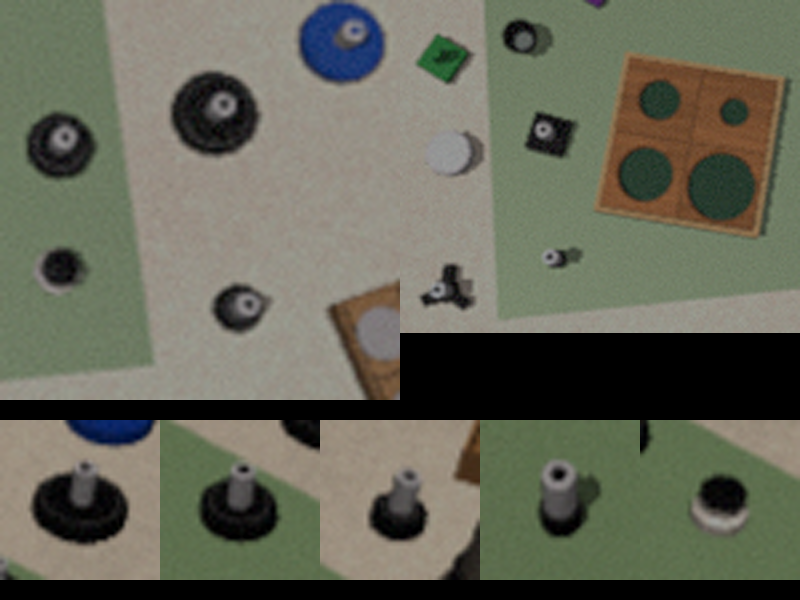

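Candidates (top view): die_d (374,217), die_c (336,226), die_b (380,267) and die_a (200,276). Each is a black round foot with a 40 mm stud, and their feet measure about 59, 48, 36 and 20 mm. I reject the following:
- Blue disc (405,200): wrong colour.
- White/black knob (335,257) and cup (187,194): no stud.
- Square die (196,230) and chuck (158,288): wrong foot.

The crop confirms this. The tray measures 177.5 mm square, and the bore sizes rank clearly: d (260,250), c (232,245), b (237,217), a (265,222).

```bash
cat > go.py <<'E'
# usage: go.py x,y,z ...  -> tool-frame shifts (mm) from the present pose
import sys; from h import *
from scipy.spatial.transform import Rotation as Ro
s=telemetry.observe(); p=s["tool_pos"]; R=Ro.from_euler("xyz",s["tool_rot"]).as_matrix()
print("t",round(s["time"],2),"p",p.round(4),"rot",s["tool_rot"].round(3),"open",round(s["opening"],4),"grip",round(s["grip_force"],1),"F",s["contact_force"].round(1))
for a in sys.argv[1:]: 
    w=np.array([float(k) for k in a.split(",")]); print(a,(R.T@(w-p)*1000).round(1))
E
python3 go.py .45,-.15,.33 .4065,.195,.28
```

```text
t 0.1 p [ 0.1379 -0.5064  0.4041] rot [-3.14  -0.     0.266] open 0.0921 grip 0.0 F [-0.8 -0.5  0.6]
.45,-.15,.33 [ 394.7 -261.8   74.5]
.4065,.195,.28 [ 443.4 -606.1  125. ]
```

```bash
python3 -m crank '[[0,30,-20,6,0],[0,65,-43,12,0],[0,100,-66,19,0],[0,135,-90,25,0],[0,170,-113,32,0],[0,205,-136,39,0],[0,240,-159,45,0],[0,275,-182,52,0],[0,310,-206,58,0],[0,345,-229,65,0],[0,380,-252,72,0],[0,395,-262,75,0]]' 20; python3 go.py .4065,.195,.28
```

```text
time: 1.1
tool_pos: [0.4517, -0.1471, 0.3289]
tool_rot: [-3.141, 0.0, 0.267]
contact_force: [0.4, -0.4, 0.9]
opening: 0.0461
grip_force: 0.0
t 1.1 p [ 0.4517 -0.1471  0.3289] rot [-3.141  0.     0.267] open 0.0461 grip 0.0 F [ 0.4 -0.4  0.9]
.4065,.195,.28 [  46.8 -341.9   49.3]
```

```bash
python3 -m crank '[[0,4,-30,5,0],[0,9,-65,10,0],[0,14,-100,15,0],[0,19,-135,20,0],[0,24,-170,25,0],[0,29,-205,30,0],[0,34,-240,35,0],[0,39,-275,40,0],[0,44,-310,45,0],[0,47,-335,49,0],[0,47,-342,49,0],[0,47,-342,49,0]]'; python3 go.py .4065,.195,.28; python3 go.py .4065,.195,.196
```

```text
time: 2.1
tool_pos: [0.4051, 0.1936, 0.2803]
tool_rot: [3.142, 0.001, 0.269]
contact_force: [-0.2, -0.8, -0.4]
opening: 0.0458
grip_force: 0.0
t 2.1 p [0.4051 0.1936 0.2803] rot [3.142e+00 1.000e-03 2.690e-01] open 0.0458 grip 0.0 F [-0.2 -0.8 -0.4]
.4065,.195,.28 [ 1.7 -1.   0.3]
t 2.1 p [0.4051 0.1936 0.2803] rot [3.142e+00 1.000e-03 2.690e-01] open 0.0458 grip 0.0 F [-0.2 -0.8 -0.4]
.4065,.195,.196 [ 1.8 -1.  84.3]
```

```bash
python3 -m crank '[[0,2,-1,20,0],[0,2,-1,45,0],[0,2,-1,68,0],[0,2,-1,80,0],[0,2,-1,84,0],[0,2,-1,84,0],[-1,2,-1,84,0],[-1,2,-1,84,0],[-1,2,-1,84,0],[-1,2,-1,84,0],[-1,2,-1,84,0],[-1,2,-1,84,0]]' 20
python3 - <<'E'
from h import *
im,d=snap("side","g1"); u,v=proj("side",[.4065,.195,.04]).astype(int); cv2.imwrite("pics/g1c.png",cv2.resize(im[v-60:v+40,u-60:u+60,::-1],(720,600),interpolation=2))
E
python3 go.py .4065,.195,.28
```

```text
time: 3.1
tool_pos: [0.4076, 0.1939, 0.1971]
tool_rot: [3.141, -0.001, 0.266]
contact_force: [0.6, -0.1, 2.7]
opening: 0.0153
grip_force: 20.0
t 3.15 p [0.4076 0.1939 0.1971] rot [ 3.141e+00 -1.000e-03  2.660e-01] open 0.0154 grip 20.0 F [ 0.3 -1.1  4.1]
.4065,.195,.28 [ -0.7  -1.4 -82.9]
```

View pics/g1c.png

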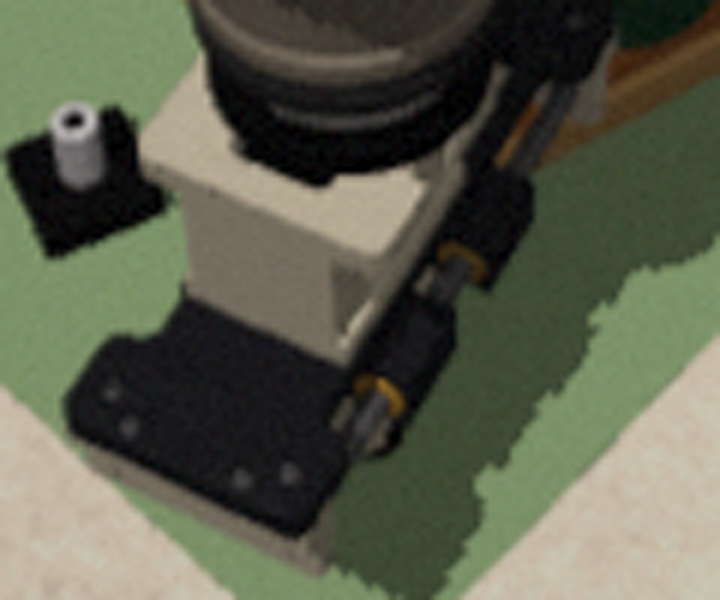

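The gripper hides the die in this view, but the 15.3 mm opening at 20 N means the 16 mm stud is held. Next I lift and carry.

```bash
python3 -m crank '[[-1,0,0,-8,0],[-1,0,0,-25,0],[-1,0,0,-45,0],[-1,0,0,-65,0],[-1,0,0,-78,0],[-1,0,0,-83,0],[-1,0,0,-83,0]]' 30; python3 go.py .5465,-.0085,.28 .5465,-.0085,.215
```

```text
time: 3.73
tool_pos: [0.4076, 0.1939, 0.281]
tool_rot: [3.142, -0.003, 0.266]
contact_force: [0.3, 0.8, -0.4]
opening: 0.0153
grip_force: 30.0
t 3.73 p [0.4076 0.1939 0.281 ] rot [ 3.142e+00 -3.000e-03  2.660e-01] open 0.0153 grip 30.0 F [ 0.3  0.8 -0.4]
.5465,-.0085,.28 [ 80.8 231.8   1.2]
.5465,-.0085,.215 [ 80.6 231.8  66.2]
```

```bash
python3 -m crank '[[-1,4,12,0,0],[-1,12,35,0,0],[-1,22,64,0,0],[-1,33,94,0,0],[-1,44,125,0,0],[-1,55,156,0,0],[-1,65,186,0,0],[-1,73,210,0,0],[-1,79,226,0,0],[-1,81,232,0,0],[-1,81,232,0,0],[-1,81,232,0,0]]'
python3 - <<'E'
from h import *
im,d=snap("side","p1"); u,v=proj("side",[.5465,-.0085,.06]).astype(int); o=cv2.resize(im[v-60:v+40,u-60:u+60,::-1],(400,333),interpolation=2)
im,d=snap("top","p1t"); u,v=proj("top",[.5465,-.0085,.06]).astype(int); q=cv2.resize(im[v-50:v+50,u-60:u+60,::-1],(400,333),interpolation=2)
cv2.imwrite("pics/p1c.png",np.hstack([o,q]))
E
python3 go.py .5465,-.0085,.207
```

```text
time: 4.73
tool_pos: [0.5459, -0.0083, 0.2788]
tool_rot: [-3.14, 0.002, 0.266]
contact_force: [0.8, -0.2, -0.0]
opening: 0.0149
grip_force: 30.0
t 4.83 p [ 0.5458 -0.0077  0.2793] rot [-3.141e+00  1.000e-03  2.670e-01] open 0.015 grip 30.0 F [-0.3 -0.2  0.2]
.5465,-.0085,.207 [ 0.6  1.  72.3]
```

View pics/p1c.png

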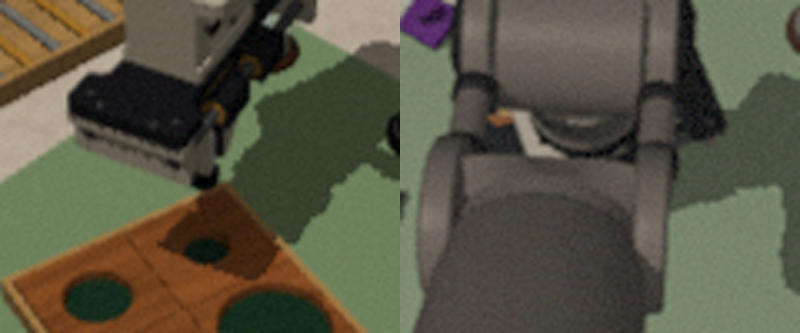

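Side view: the gripper is over the smallest bore (side crop 207,248), with its shadow falling on block a. The top view is blocked by the arm. Lowering now.

```bash
python3 -m crank '[[-1,1,1,15,0],[-1,1,1,35,0],[-1,1,1,52,0],[-1,1,1,60,0],[-1,1,1,64,0],[-1,1,1,67,0],[-1,1,1,69,0],[-1,1,1,71,0],[-1,1,1,72,0],[-1,1,1,72,0]]'; python3 go.py .5465,-.0085,.207
```

```text
time: 5.67
tool_pos: [0.5478, -0.0095, 0.208]
tool_rot: [3.141, -0.001, 0.266]
contact_force: [-0.0, -0.2, -0.4]
opening: 0.0151
grip_force: 30.0
t 5.67 p [ 0.5478 -0.0095  0.208 ] rot [ 3.141e+00 -1.000e-03  2.660e-01] open 0.0151 grip 30.0 F [-0.  -0.2 -0.4]
.5465,-.0085,.207 [-1.  -1.3  1. ]
```

```bash
python3 -m crank '[[-1,0,0,0.5,0],[-1,0,0,1,0],[-1,0,0,1,0]]'; python3 -m crank '[[-1,0,0,0.5,0],[-1,0,0,1,0],[-1,0,0,1,0]]'
```

```text
time: 5.92
tool_pos: [0.5479, -0.0095, 0.2071]
tool_rot: [3.141, -0.001, 0.266]
contact_force: [-0.6, -0.2, 2.9]
opening: 0.0151
grip_force: 30.0
time: 6.17
tool_pos: [0.5479, -0.0095, 0.2071]
tool_rot: [3.141, -0.001, 0.266]
contact_force: [-2.1, 1.0, 11.2]
opening: 0.0151
grip_force: 30.0
```

```bash
python3 -m crank '[[-0.7,0,0,-0.5,0],[-0.4,0,0,-0.5,0],[0,0,0,-0.5,0],[0,0,0,-0.5,0],[0,0,0,-10,0],[0,0,0,-30,0],[0,0,0,-55,0],[0,0,0,-75,0],[0,0,0,-75,0]]' ; python3 go.py .47,-.2,.28 .383,-.319,.28
```

```text
time: 6.92
tool_pos: [0.5489, -0.0096, 0.2852]
tool_rot: [3.138, -0.007, 0.266]
contact_force: [0.6, 0.3, 1.4]
opening: 0.0458
grip_force: 0.0
t 6.92 p [ 0.5489 -0.0096  0.2852] rot [ 3.138 -0.007  0.266] open 0.0458 grip 0.0 F [0.6 0.3 1.4]
.47,-.2,.28 [-126.2  163.     4.9]
.383,-.319,.28 [-241.4  254.9    4.4]
```

```bash
python3 -m crank '[[0,-12,12,0,0],[0,-36,38,0,0],[0,-63,67,0,0],[0,-90,95,0,0],[0,-117,123,0,0],[0,-144,152,0,0],[0,-171,181,0,0],[0,-198,209,0,0],[0,-220,233,0,0],[0,-236,250,0,0],[0,-241,255,0,0],[0,-241,255,0,0]]'; python3 go.py .383,-.319,.196
python3 - <<'E'
from h import *
im,d=snap("side","a1"); u,v=proj("side",[.5465,-.0085,.03]).astype(int); o=cv2.resize(im[v-40:v+40,u-40:u+40,::-1],(400,400),interpolation=2)
im,d=snap("top","a1t"); u,v=proj("top",[.5465,-.0085,.03]).astype(int); q=cv2.resize(im[v-40:v+40,u-40:u+40,::-1],(400,400),interpolation=2)
cv2.imwrite("pics/a1c.png",np.hstack([o,q]))
E
```

```text
time: 7.92
tool_pos: [0.3813, -0.32, 0.2805]
tool_rot: [-3.141, 0.0, 0.263]
contact_force: [-0.6, -0.2, -0.5]
opening: 0.046
grip_force: 0.0
t 7.92 p [ 0.3813 -0.32    0.2805] rot [-3.141  0.     0.263] open 0.046 grip 0.0 F [-0.6 -0.2 -0.5]
.383,-.319,.196 [ 1.9 -0.5 84.5]
```

View pics/a1c.png

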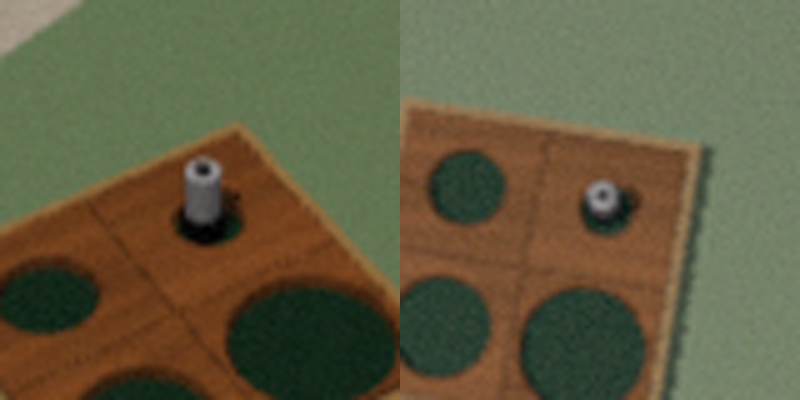

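Die_a stands upright inside the smallest bore (side crop 205,215; top crop 603,200). It is 2 mm or so off centre, with the felt visible beside it. Next is die_b.

```bash
python3 -m crank '[[0,2,0,20,0],[0,2,0,45,0],[0,2,0,68,0],[0,2,0,80,0],[0,2,0,84,0],[0,2,0,84,0],[-1,2,0,84,0],[-1,2,0,84,0],[-1,2,0,84,0],[-1,2,0,84,0],[-1,2,0,84,0],[-1,2,0,84,0]]' 30; python3 go.py .383,-.319,.196
```

```text
time: 9.02
tool_pos: [0.3842, -0.3185, 0.1973]
tool_rot: [3.14, -0.001, 0.266]
contact_force: [0.7, -0.1, 2.8]
opening: 0.0151
grip_force: 30.0
t 9.02 p [ 0.3842 -0.3185  0.1973] rot [ 3.14e+00 -1.00e-03  2.66e-01] open 0.0151 grip 30.0 F [ 0.7 -0.1  2.8]
.383,-.319,.196 [-1.3  0.2  1.3]
```

```bash
python3 -m crank '[[-1,0,0,-8,0],[-1,0,0,-25,0],[-1,0,0,-45,0],[-1,0,0,-65,0],[-1,0,0,-82,0],[-1,0,0,-90,0],[-1,0,0,-90,0]]'; python3 go.py .5675,.0715,.287
```

```text
time: 9.6
tool_pos: [0.3843, -0.3186, 0.2887]
tool_rot: [3.138, -0.002, 0.266]
contact_force: [0.4, -0.1, 0.2]
opening: 0.0152
grip_force: 30.0
t 9.6 p [ 0.3843 -0.3186  0.2887] rot [ 3.138e+00 -2.000e-03  2.660e-01] open 0.0152 grip 30.0 F [ 0.4 -0.1  0.2]
.5675,.0715,.287 [ 279.2 -328.3    1. ]
```

```bash
python3 -m crank '[[-1,9,-10,0,0],[-1,26,-30,0,0],[-1,48,-56,0,0],[-1,72,-84,0,0],[-1,96,-112,0,0],[-1,120,-141,0,0],[-1,144,-169,0,0],[-1,168,-197,0,0],[-1,192,-226,0,0],[-1,216,-254,0,0],[-1,238,-280,0,0],[-1,255,-300,0,0]]'; python3 -m crank '[[-1,12,-14,0,0],[-1,20,-23,0,0],[-1,24,-28,0,0],[-1,24,-28,0,0],[-1,24,-28,0,0]]'; python3 go.py .5675,.0715,.207
```

```text
time: 10.6
tool_pos: [0.5517, 0.0408, 0.2854]
tool_rot: [-3.141, 0.002, 0.267]
contact_force: [0.7, 0.4, -0.9]
opening: 0.0153
grip_force: 30.0
time: 11.02
tool_pos: [0.5669, 0.0709, 0.2862]
tool_rot: [3.142, 0.001, 0.266]
contact_force: [-0.8, 0.3, -0.3]
opening: 0.0151
grip_force: 30.0
t 11.02 p [0.5669 0.0709 0.2862] rot [3.142e+00 1.000e-03 2.660e-01] open 0.0151 grip 30.0 F [-0.8  0.3 -0.3]
.5675,.0715,.207 [ 0.9 -0.5 79.1]
```

```bash
python3 -m crank '[[-1,1,0,15,0],[-1,1,0,35,0],[-1,1,0,55,0],[-1,1,0,65,0],[-1,1,0,70,0],[-1,1,0,73,0],[-1,1,0,75,0],[-1,1,0,77,0],[-1,1,0,78,0],[-1,1,0,79,0],[-1,1,0,79,0]]'; python3 go.py .5675,.0715,.207
```

```text
time: 11.93
tool_pos: [0.5682, 0.0718, 0.208]
tool_rot: [3.141, -0.001, 0.266]
contact_force: [0.2, -0.7, 0.7]
opening: 0.0154
grip_force: 30.0
t 11.93 p [0.5682 0.0718 0.208 ] rot [ 3.141e+00 -1.000e-03  2.660e-01] open 0.0154 grip 30.0 F [ 0.2 -0.7  0.7]
.5675,.0715,.207 [-0.8  0.1  1. ]
```

```bash
python3 -m crank '[[-1,0,0,0.5,0],[-1,0,0,1,0],[-1,0,0,1.3,0],[-1,0,0,1.3,0]]'
```

```text
time: 12.27
tool_pos: [0.5682, 0.0718, 0.2073]
tool_rot: [3.141, -0.001, 0.266]
contact_force: [-1.6, -0.5, 4.6]
opening: 0.0152
grip_force: 30.0
```

```bash
python3 -m crank '[[-0.7,0,0,-0.3,0],[-0.4,0,0,-0.3,0],[0,0,0,-0.3,0],[0,0,0,-0.3,0],[0,0,0,-10,0],[0,0,0,-30,0],[0,0,0,-55,0],[0,0,0,-75,0],[0,0,0,-75,0]]' ; python3 go.py .5126,-.2086,.28
```

```text
time: 13.02
tool_pos: [0.5693, 0.0718, 0.2862]
tool_rot: [3.139, -0.008, 0.266]
contact_force: [0.9, -0.3, 0.1]
opening: 0.0459
grip_force: 0.0
t 13.02 p [0.5693 0.0718 0.2862] rot [ 3.139 -0.008  0.266] open 0.0459 grip 0.0 F [ 0.9 -0.3  0.1]
.5126,-.2086,.28 [-128.4  255.6    5.8]
```

```bash
python3 -m crank '[[0,-6,12,0,0],[0,-19,38,0,0],[0,-35,69,0,0],[0,-50,100,0,0],[0,-66,131,0,0],[0,-81,162,0,0],[0,-97,193,0,0],[0,-112,224,0,0],[0,-122,244,0,0],[0,-128,255,0,0],[0,-128,255,0,0],[0,-128,255,0,0]]'; python3 go.py .5126,-.2086,.196
```

```text
time: 14.02
tool_pos: [0.5111, -0.208, 0.2807]
tool_rot: [-3.14, 0.001, 0.264]
contact_force: [1.0, 0.1, 0.6]
opening: 0.046
grip_force: 0.0
t 14.02 p [ 0.5111 -0.208   0.2807] rot [-3.14e+00  1.00e-03  2.64e-01] open 0.046 grip 0.0 F [1.  0.1 0.6]
.5126,-.2086,.196 [ 1.4  1.1 84.7]
```

```bash
python3 -m crank '[[0,1,1,20,0],[0,1,1,45,0],[0,1,1,68,0],[0,1,1,80,0],[0,1,1,84,0],[0,1,1,84,0],[-1,1,1,84,0],[-1,1,1,84,0],[-1,1,1,84,0],[-1,1,1,84,0],[-1,1,1,84,0],[-1,1,1,84,0]]' 30; python3 -m crank '[[-1,0,0,-8,0],[-1,0,0,-25,0],[-1,0,0,-45,0],[-1,0,0,-65,0],[-1,0,0,-82,0],[-1,0,0,-90,0],[-1,0,0,-90,0]]' 35; python3 go.py .487,.0925,.287
```

```text
time: 15.02
tool_pos: [0.513, -0.2088, 0.1981]
tool_rot: [3.141, -0.001, 0.266]
contact_force: [-0.7, 0.5, 3.4]
opening: 0.0148
grip_force: 30.0
time: 15.6
tool_pos: [0.5132, -0.2089, 0.2896]
tool_rot: [3.139, -0.003, 0.266]
contact_force: [0.1, -0.1, -0.7]
opening: 0.0151
grip_force: 35.0
t 15.6 p [ 0.5132 -0.2089  0.2896] rot [ 3.139e+00 -3.000e-03  2.660e-01] open 0.0151 grip 35.0 F [ 0.1 -0.1 -0.7]
.487,.0925,.287 [  53.9 -297.7    1.9]
```

```bash
python3 -m crank '[[-1,2,-12,0,0],[-1,6,-35,0,0],[-1,12,-66,0,0],[-1,18,-98,0,0],[-1,24,-131,0,0],[-1,30,-164,0,0],[-1,36,-197,0,0],[-1,42,-230,0,0],[-1,47,-260,0,0],[-1,51,-282,0,0],[-1,54,-294,0,0],[-1,54,-298,0,0]]'; python3 -m crank '[[-1,0,0,0,0],[-1,0,0,0,0]]'; python3 go.py .487,.0925,.208
```

```text
time: 16.6
tool_pos: [0.4855, 0.0956, 0.2861]
tool_rot: [-3.141, 0.003, 0.269]
contact_force: [-0.1, 0.3, -0.5]
opening: 0.0149
grip_force: 35.0
time: 16.77
tool_pos: [0.4862, 0.093, 0.2867]
tool_rot: [-3.142, 0.002, 0.266]
contact_force: [-0.7, -0.2, -0.1]
opening: 0.0149
grip_force: 35.0
t 16.77 p [0.4862 0.093  0.2867] rot [-3.142e+00  2.000e-03  2.660e-01] open 0.0149 grip 35.0 F [-0.7 -0.2 -0.1]
.487,.0925,.208 [ 0.7  0.7 78.7]
```

```bash
python3 -m crank '[[-1,0,0,15,0],[-1,0,0,35,0],[-1,0,0,55,0],[-1,0,0,65,0],[-1,0,0,70,0],[-1,0,0,73,0],[-1,0,0,75,0],[-1,0,0,77,0],[-1,0,0,78,0],[-1,0,0,78.5,0],[-1,0,0,78.5,0]]'; python3 -m crank '[[-1,0,0,0.5,0],[-1,0,0,1,0],[-1,0,0,1.2,0],[-1,0,0,1.2,0]]'
```

```text
time: 17.68
tool_pos: [0.4867, 0.0931, 0.2092]
tool_rot: [3.141, -0.001, 0.266]
contact_force: [-0.6, -0.5, -0.6]
opening: 0.0149
grip_force: 35.0
time: 18.02
tool_pos: [0.4867, 0.0931, 0.208]
tool_rot: [3.141, -0.0, 0.266]
contact_force: [-0.6, 0.5, 4.2]
opening: 0.015
grip_force: 35.0
```

```bash
python3 -m crank '[[-0.7,0,0,-0.3,0],[-0.4,0,0,-0.3,0],[0,0,0,-0.3,0],[0,0,0,-0.3,0],[0,0,0,-10,0],[0,0,0,-30,0],[0,0,0,-55,0],[0,0,0,-75,0],[0,0,0,-75,0]]' ; python3 go.py .525,-.324,.28
```

```text
time: 18.77
tool_pos: [0.4878, 0.0932, 0.287]
tool_rot: [3.14, -0.007, 0.266]
contact_force: [0.3, 0.8, 0.5]
opening: 0.0462
grip_force: 0.0
t 18.77 p [0.4878 0.0932 0.287 ] rot [ 3.14  -0.007  0.266] open 0.0462 grip 0.0 F [0.3 0.8 0.5]
.525,-.324,.28 [-73.8 412.3   7.2]
```

```bash
python3 -m crank '[[0,-3,15,0,0],[0,-9,48,0,0],[0,-15,85,0,0],[0,-22,122,0,0],[0,-29,159,0,0],[0,-35,196,0,0],[0,-42,233,0,0],[0,-48,270,0,0],[0,-55,307,0,0],[0,-62,344,0,0],[0,-68,380,0,0],[0,-74,405,0,0]]';python3 -m crank '[[0,0,5,0,0],[0,0,7,0,0],[0,0,7,0,0]]'; python3 go.py .525,-.324,.196
python3 - <<'E'
from h import *
im,d=snap("side","b1"); u,v=proj("side",[.517,.042,.03]).astype(int); o=cv2.resize(im[v-60:v+60,u-60:u+60,::-1],(400,400),interpolation=2)
im,d=snap("top","b1t"); u,v=proj("top",[.517,.042,.03]).astype(int); q=cv2.resize(im[v-50:v+50,u-50:u+50,::-1],(400,400),interpolation=2)
cv2.imwrite("pics/b1c.png",np.hstack([o,q]))
E
```

```text
time: 19.77
tool_pos: [0.5214, -0.3202, 0.2825]
tool_rot: [3.141, -0.0, 0.264]
contact_force: [0.3, 0.7, 0.3]
opening: 0.0457
grip_force: 0.0
time: 20.02
tool_pos: [0.5233, -0.3236, 0.2822]
tool_rot: [-3.14, 0.001, 0.265]
contact_force: [0.1, 0.0, -0.4]
opening: 0.0458
grip_force: 0.0
t 20.02 p [ 0.5233 -0.3236  0.2822] rot [-3.14e+00  1.00e-03  2.65e-01] open 0.0458 grip 0.0 F [ 0.1  0.  -0.4]
.525,-.324,.196 [ 1.6  0.9 86.2]
```

View pics/b1c.png

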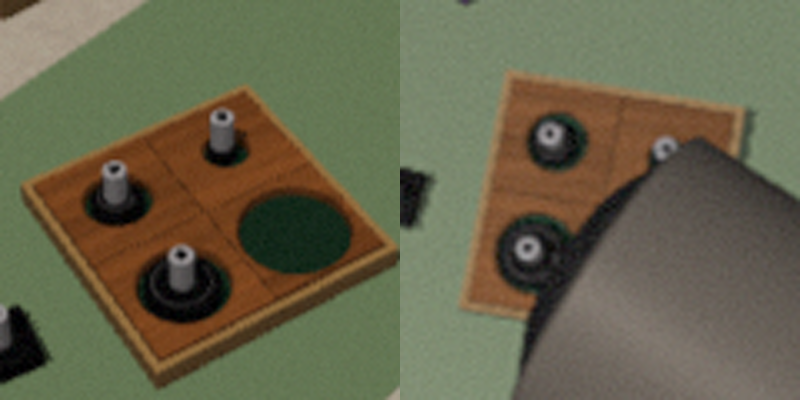

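Dies a, b and c stand upright in their bores, with felt visible around each (side crop (222,150), (117,200), (182,285)). Die_d is next.

```bash
python3 -m crank '[[0,1,1,20,0],[0,1,1,45,0],[0,1,1,68,0],[0,1,1,80,0],[0,1,1,85,0],[0,1,1,85,0],[-1,1,1,85,0],[-1,1,1,85,0],[-1,1,1,85,0],[-1,1,1,85,0],[-1,1,1,85,0],[-1,1,1,85,0]]' 35; python3 -m crank '[[-1,0,0,-8,0],[-1,0,0,-25,0],[-1,0,0,-45,0],[-1,0,0,-65,0],[-1,0,0,-82,0],[-1,0,0,-90,0],[-1,0,0,-90,0]]' 40; python3 go.py .466,.0125,.287
```

```text
time: 21.12
tool_pos: [0.5249, -0.3249, 0.1985]
tool_rot: [3.14, -0.001, 0.266]
contact_force: [-0.6, -0.4, 3.8]
opening: 0.015
grip_force: 35.0
time: 21.7
tool_pos: [0.525, -0.3248, 0.29]
tool_rot: [3.138, -0.002, 0.266]
contact_force: [0.2, 0.4, -1.9]
opening: 0.0147
grip_force: 40.0
t 21.7 p [ 0.525  -0.3248  0.29  ] rot [ 3.138e+00 -2.000e-03  2.660e-01] open 0.0147 grip 40.0 F [ 0.2  0.4 -1.9]
.466,.0125,.287 [  31.6 -340.9    2. ]
```

```bash
python3 -m crank '[[-1,1,-12,0,0],[-1,3,-35,0,0],[-1,6,-66,0,0],[-1,9,-98,0,0],[-1,12,-131,0,0],[-1,15,-164,0,0],[-1,18,-197,0,0],[-1,21,-230,0,0],[-1,24,-263,0,0],[-1,27,-292,0,0],[-1,30,-315,0,0],[-1,31,-330,0,0]]'; python3 -m crank '[[-1,0,-7,0,0],[-1,1,-11,0,0],[-1,1,-11,0,0],[-1,1,-11,0,0]]'; python3 go.py .466,.0125,.2085
```

```text
time: 22.7
tool_pos: [0.4669, 0.0042, 0.2867]
tool_rot: [-3.14, 0.002, 0.267]
contact_force: [0.2, -0.2, -0.9]
opening: 0.0149
grip_force: 40.0
time: 23.03
tool_pos: [0.4662, 0.0123, 0.2874]
tool_rot: [3.141, 0.0, 0.265]
contact_force: [0.5, -0.1, -0.4]
opening: 0.0147
grip_force: 40.0
t 23.03 p [0.4662 0.0123 0.2874] rot [3.141 0.    0.265] open 0.0147 grip 40.0 F [ 0.5 -0.1 -0.4]
.466,.0125,.2085 [-0.1 -0.3 78.9]
```

```bash
python3 -m crank '[[-1,0,0,15,0],[-1,0,0,35,0],[-1,0,0,55,0],[-1,0,0,65,0],[-1,0,0,70,0],[-1,0,0,73,0],[-1,0,0,75,0],[-1,0,0,77,0],[-1,0,0,78,0],[-1,0,0,78.5,0],[-1,0,0,78.5,0]]'; python3 -m crank '[[-1,0,0,0.5,0],[-1,0,0,1,0],[-1,0,0,1.2,0],[-1,0,0,1.2,0]]'
```

```text
time: 23.95
tool_pos: [0.4661, 0.0128, 0.2095]
tool_rot: [3.141, -0.001, 0.266]
contact_force: [0.6, -0.2, -0.6]
opening: 0.015
grip_force: 40.0
time: 24.28
tool_pos: [0.4661, 0.0129, 0.2084]
tool_rot: [3.141, -0.001, 0.266]
contact_force: [-1.3, -0.8, 4.5]
opening: 0.0146
grip_force: 40.0
```

Contact came at the expected height. I'll release, rise and move aside to check.

```bash
python3 -m crank '[[-0.7,0,0,-0.3,0],[-0.4,0,0,-0.3,0],[0,0,0,-0.3,0],[0,0,0,-0.3,0],[0,0,0,-10,0],[0,0,0,-30,0],[0,0,0,-60,0],[0,0,0,-95,0],[0,0,0,-120,0],[0,0,0,-120,0]]' ; python3 -m crank '[[0,0,15,0,0],[0,0,45,0,0],[0,0,80,0,0],[0,0,115,0,0],[0,0,150,0,0],[0,0,185,0,0],[0,0,220,0,0],[0,0,250,0,0],[0,0,275,0,0],[0,0,290,0,0],[0,0,290,0,0],[0,0,290,0,0]]'
python3 - <<'E'
from h import *
im,d=snap("side","e"); im2,d2=snap("top","e_t"); u,v=proj("top",[.517,.042,.03]).astype(int)
cv2.imwrite("pics/ec.png",np.hstack([cv2.resize(im[150:410,150:420,::-1],(430,414)),cv2.resize(im2[v-50:v+50,u-45:u+45,::-1],(370,414),interpolation=2)]))
P=cloud("side",d)
for n,x,y in[("a",.5475,-.0085),("b",.568,.0715),("c",.487,.093),("d",.466,.013)]:
    m=(np.hypot(P[...,0]-x,P[...,1]-y)<.012)&(P[...,2]>.03)&(P[...,2]<.08); print(n,np.percentile(P[m][:,2],97).round(4))
E
```

```text
time: 25.12
tool_pos: [0.4672, 0.0128, 0.3335]
tool_rot: [3.138, -0.009, 0.266]
contact_force: [1.3, 0.1, -0.0]
opening: 0.046
grip_force: 0.0
time: 26.12
tool_pos: [0.5419, -0.2673, 0.3275]
tool_rot: [-3.141, 0.001, 0.264]
contact_force: [0.3, 0.6, -0.0]
opening: 0.0458
grip_force: 0.0
a 0.0527
b 0.0525
c 0.0527
d 0.0528
```

View pics/ec.png

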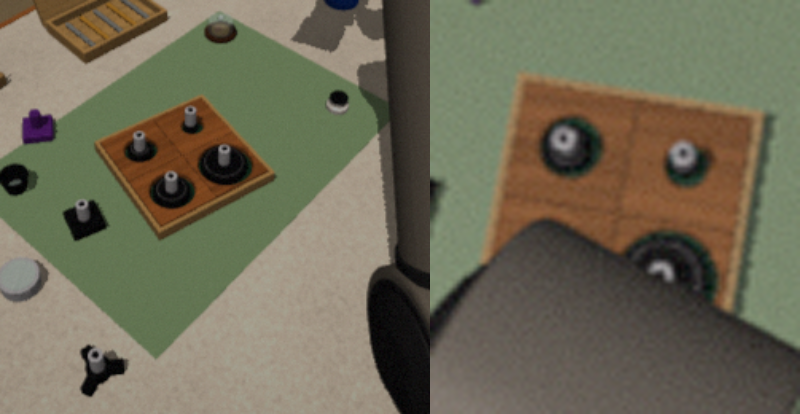

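All four dies are upright in their pockets, with stud tops at an even 50 mm or so (side crop a (190,118), b (140,142), c (171,183), d (225,158)). The square die and the chuck have not moved.

```bash
python3 -c "from cell import ticket; print(ticket.hand_in())"
```

```text
the job is handed in; nothing more can be done
None
```

All four round dies are stud up and seated in the pockets for their sizes, the square die and the chuck are untouched, and the job was handed in at about 26 s.

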